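# Feed a pasted-up panel into the roller press and lock the rollers down

### The arm

A 6-joint arm with a two-finger parallel gripper is mounted at the origin on the work surface. World frame = base frame: x ahead of the robot, y to its left, z up, the work surface at z = 0. Lengths are in m, angles in rad, forces in N, time in s.
With the tool pointing down it reaches from about 0.35 to 0.85 m from the base axis. Payload 8.1 kg.
Tool frame: the origin (TCP) lies midway between the tips of the shut fingers; the grasp point (between the pads) lies robot.grasp_offset behind it (robot.grasp_offset is the distance from the TCP to the grasp point, in m); z points along the fingers, y is the direction in which the jaws open and shut (so a half turn about z gives the same grasp; the last joint's range is limited). The gripper opens to 93 mm and grips with 3 to 60 N. Pads are 15 mm wide; open, the fingers measure 128 mm over their backs; the gripper's body (75 mm by 188 mm) begins 65 mm behind the grasp point.
Start: joints at [-1.275, 0.13, 1.488, -0, 1.523, -0.085], TCP at [0.223, -0.557, 0.219] pointing down, gripper open.
Joint ranges: [-2.96, 2.96], [-0.89, 2.26], [0.02, 2.5], [-1.34, 4.48], [0, 2.73], [-2.66, 2.66]. Speed limits (rad/s): [2.39, 2.39, 2.79, 3.14, 3.14, 3.14].

### API

Orientations are given as a rotation vector (axis times angle).
In Python, from plant import robot gives the robot as it stands.
- The arm moves only by the shell command python3 -m handwheel 'ROWS' [OPENING] [FORCE]. ROWS is text: rows parted by semicolons, each of 6 numbers parted by spaces: the shift along the world's x, y, z each as a share of 0.3 m, from -1 to 1, then the turn, a rotation vector about the world's x, y, z each as a share of 45 degrees, from -1 to 1. A call has 1 to 5 rows; each row is the pose to reach, as a shift and turn from the pose commanded when the call began; what a row does not reach only later rows make up. A row lasts 1/10 s, in which the tool goes at most 50 mm and 8.59 degrees, less where a joint would pass 70% of its speed; a pose out of reach is approached as far as the arm can. A call with a number of a shift or a turn outside -1 to 1 is refused whole. A call with a gripper value outside its range is refused whole. OPENING is the closure, from -1 (fully open) to 1 (shut), set as the call begins (- or left out, the last holds). The fingers move at their own pace and stop on an object; FORCE is the grip in N (left out, the last holds). Time passes only in rows, so rows that repeat a pose let the fingers close. It gives the time, the measured TCP pose, the force and the opening at its end, in the units of the state.
- robot.read_state(): the state, without advancing time (a new reading comes with each control period).
- robot.read_camera(name): name is "scene" or "top" or "wrist"; returns (picture, depth): 400x640x3 uint8, red, green, blue; 400x640 float32, m along the optical axis (not along the pixel's ray), 0 where there is no reading.
- robot.camera_model(name): a dict with "camera_matrix" (3x3 intrinsics, pixels), "pose" (4x4, takes a point from camera to world coordinates); the wrist camera has in their place "tool_from_camera" (4x4, takes a point from camera to tool coordinates, whose origin is the TCP and whose axes are the flange's). Camera axes: x right, y down, z forward; pixel columns grow to the right and rows downward; lengths in m; the calibration is good to about 2 mm. A picture is of the moment at which its call begins: read the wrist's pose just before it. camera_model takes no time and is no camera call.
- robot.close_job(): hands the job in, once; it reports no verdict.
Trained networks look in the newest picture that a camera, given by its name, has taken for a name from the list of things; names that differ only in an ending like _2 or _b are one class to them, and where a whole thing is asked for, a point or a joint stands for the part that bears it (a point fixed in the world has none). Each returns a list of dicts, best first, with "conf" (0 to 1); they miss things now and then, are a little off and sometimes report something else, mostly with a low value. They report only what shows in the picture. A call takes as long as a camera call.
- robot.look_for(camera, query): "rect" ([centre column, centre row, width, height] in pixels, round what is visible of it).
- robot.silhouettes(camera, query): "pixels" (400x640 bool, what is visible of it) and "rect" ([centre column, centre row, width, height] in pixels, round what is visible of it).
- robot.tip_of(camera, query): "at" ([row, column] in pixels: a listed point, or the origin of a listed thing).
The state is a dict: "t": time; "q": joint angles; "dq": joint speeds; "joint_torque": joint torques, N m; "tool_pos": TCP position; "orientation": TCP orientation; "force": force on the tool from outside, world axes, zero at the start; "wrist_torque": the same for the moment, N m; "opening": finger opening in m.
Only numpy, scipy, OpenCV 4.12 (cv2) and the standard library are available. Lean on these libraries where they do the work, as an engineer would, in place of code of your own. Each camera call takes 0.05 s, during which the arm holds its last target.

### The job

The pasted-up drawing panel on the feed table of the roller press is ready for pressing: with the fingertips slide it straight in under the raised top roller until its front edge is a good centimetre past the middle of the rollers and square to them. Then push the roller lever at the right-hand end of the press away from you, past its first notch and all the way to its second stop, so that the top roller clamps the panel. Only push: do not lift or pick up the panel, and leave the other things on the bench and on the press where they are.

Things in the scene. Friction and masses are not known exactly. Their poses are not given: they have to be found in the camera images.
- press: the fixed bench-top roller press: base 340 x 400 mm, two rubber rollers 44 mm thick, 262 mm wide across it between two grey end housings (190 mm long, 50 wide, 132 high; adjusting knobs to 162 mm). Origin on the bench straight under the line where the rollers meet, midway between the housings; x = feed direction, away from the robot, y to the robot's left, z up. Unused hand crank at the left
- upper_roller: the top roller, 44 mm thick, 262 mm wide; origin on its axis, midway along. With the lever at the start it is raised, leaving 16 mm over the feed table; the lever lowers it by 4 mm at the first notch and by 8 mm at the second stop, where it presses on a 9 mm panel
- panel: the plywood panel with the drawing pasted on top, 100 mm (x, feed direction) x 140 mm (y) x 9 mm thick, about 90 g, lying loose on the feed table in front of the rollers; origin under its middle, x towards the rollers, z up
- panel_front (a point): middle of the panel's front edge (the one that goes under the roller), at half its thickness
- panel_rear (a point): middle of the panel's rear edge, nearest the robot, at half its thickness
- nip (a point): point on the line where the rollers meet (their middle line), midway along them, level with the top of the feed table, which is flat aluminium 60 mm above the bench, 262 mm wide, and reaches from 204 to 26 mm before this line (towards the robot); a 9 mm high, 4 mm thick edge guide stands along its left edge
- lever (a joint): roller lever's angle, rad: 0 = open, leaning 0.6 from upright towards the robot; 0.6 = first notch, upright; 1.2 = second stop, leaning 0.6 away. A sprung detent takes about 7 N at the knob to leave 0 and 4 N to leave the notch. Let go between 0.3 and 0.88 it settles in the notch (with play, 0.5 to 0.7); past about 0.98 it snaps to the second stop and stays
- lever_knob (a point): centre of the lever's black ball knob, 32 mm across; it swings on a circle of 125 mm radius about the pivot, in the upright plane along the press's x axis. The arm under it is a bar 13 mm wide (along the swing) and 7 mm thick
- lever_pivot (a point): the lever's pivot, on the outside of the right-hand housing, 100 mm above the bench; the steel index plate behind the lever reaches 75 mm from it
- folder: the ivory bone folder, a flat strip 140 x 20 x 4 mm lying on the feed table along its left edge; origin under its middle
- tape: a roll of paper tape lying flat on the bench right of the press, 100 mm across, 24 mm high; origin under its centre
- marker: a capped marker lying on the bench close along the left of the press, 134 mm long, 16 mm thick; origin under its middle
- cup: a steel cup of pens and brushes standing left of the press, 80 mm across, 100 mm high (pens to 175 mm); origin under its centre
- brayer: a hand brayer (rubber roller 90 mm wide with a wooden handle, 190 mm long, 36 mm high) lying right of the press; origin under its middle
- jar: a paste jar standing left of the press, 68 mm across, 85 mm high; origin under its centre

How it is judged:
On the way, in this order (a step that is already met when the one before it is completed fails the run):
1. the panel's front edge is past the middle of the rollers and square to them, with the rollers still open (x of panel_front in the frame of press between 0.004 and 0.024 m and angle between the x axis of panel and the x axis of press, either way round below 0.13 rad and angle between panel's own z axis and vertical below 0.06 rad and z of panel in the frame of press below 0.065 m and value of joint lever below 0.3 rad), for 0.2 s.
2. the lever is at its second stop with the panel in the nip (x of panel_front in the frame of press between 0.004 and 0.024 m and angle between the x axis of panel and the x axis of press, either way round below 0.13 rad and angle between panel's own z axis and vertical below 0.06 rad and z of panel in the frame of press below 0.065 m and value of joint lever above 1.13 rad), for 0.2 s.
At the end, for the whole second after the job is handed in: The lever rests at its second stop (above 1.13 of 1.2 rad) and the top roller bears on the panel (over 1 N), which lies flat and still with the middle of its front edge 4 to 24 mm past the middle line of the rollers and square to them within 0.13 rad (all of step 2 and contact force between upper_roller and panel above 1 N and linear speed of panel below 0.02 m/s); the robot touches nothing.
It fails at once if the arm or the gripper's body, not the fingers, pushes on the panel or the press (contact force between the arm and panel above 3 N or contact force between the arm and press above 3 N).
It fails at once if the panel is lifted or tipped (z of panel in the frame of press above 0.068 m or angle between panel's own z axis and vertical above 0.15 rad).
It fails at once if another thing on the bench or the press is moved by more than 25 mm (distance of any of folder, tape, marker, cup, brayer, jar from where it was at the start of the episode above 0.025 m).
It also fails if it takes over 51 s, if anything falls off the work surface, if the arm or the gripper's body presses on something with over 40 N, if the wrist force passes 120 N, or if a joint passes its speed limit or range.

## Working session

There is one attempt and no reset: what is moved stays moved. The work goes in short steps, Python scripts to look and compute and a shell command to move; the robot and the scene stay as the last step left them, time stands still between calls to the robot, and variables do not carry over. Pictures are saved under pics/ and viewed, and the job is handed in when it is done.

```bash
ls; mkdir -p pics; python3 - <<'E'
from plant import robot
import cv2
s=robot.read_state(); print(s); print(robot.grasp_offset)
for n in ["scene","top","wrist"]:
    p,d=robot.read_camera(n); cv2.imwrite(f"pics/{n}0.png",p[:,:,::-1])
    m=robot.camera_model(n); print(n,m)
E
```

```text
pics
{'t': 0.0, 'q': array([-1.27537827e+00,  1.31141381e-01,  1.48929478e+00, -3.55608964e-05,
        1.52298536e+00, -8.53943093e-02]), 'dq': array([-5.55586177e-04,  7.19848033e-05,  2.37186830e-05,  5.27709698e-04,
       -1.15906508e-03, -1.87642279e-03]), 'joint_torque': array([-2.43872215e-03, -5.59847403e+01, -4.91764855e+01,  7.65459356e-02,
        3.51706438e-02, -1.22479387e-04]), 'tool_pos': array([ 0.22284872, -0.55646264,  0.21759075]), 'orientation': array([-3.08303324e+00, -5.94229914e-01,  3.56400539e-04]), 'force': array([-0.14365766, -1.15465442,  0.12121354]), 'wrist_torque': array([-0.05037766, -0.04064116,  0.04128821]), 'opening': 0.09288323904769523}
0.0188
scene {'camera_matrix': array([[440.9838705 ,   0.        , 315.85661673],
       [  0.        , 440.9838705 , 202.18139465],
       [  0.        ,   0.        ,   1.        ]]), 'pose': array([[ 0.35258225,  0.76993185, -0.53187471,  1.07327011],
       [ 0.93570979, -0.28306886,  0.21052127, -0.1713839 ],
       [ 0.01152987, -0.57190643, -0.82023783,  0.97354537],
       [ 0.        ,  0.        ,  0. 
[... 296 characters left out ...]
037614 ,  0.0046681 ,  0.04256088],
       [-0.00397131, -0.16768592, -0.98583247,  1.13384531],
       [ 0.        ,  0.        ,  0.        ,  1.        ]])}
wrist {'camera_matrix': array([[335.01400297,   0.        , 320.03681587],
       [  0.        , 335.01400297, 193.86545718],
       [  0.        ,   0.        ,   1.        ]]), 'tool_from_camera': array([[-1.43953510e-03, -9.64561707e-01, -2.63853446e-01,
         7.41610230e-02],
       [ 9.99998944e-01, -1.44088932e-03, -1.88388381e-04,
         2.52090007e-04],
       [-1.98471393e-04, -2.63853439e-01,  9.64562763e-01,
        -1.64383421e-01],
       [ 0.00000000e+00,  0.00000000e+00,  0.00000000e+00,
         1.00000000e+00]])}
```

View pics/top0.png

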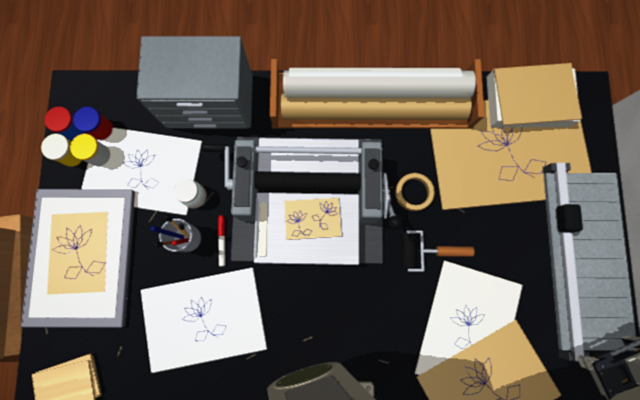

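View pics/scene0.png

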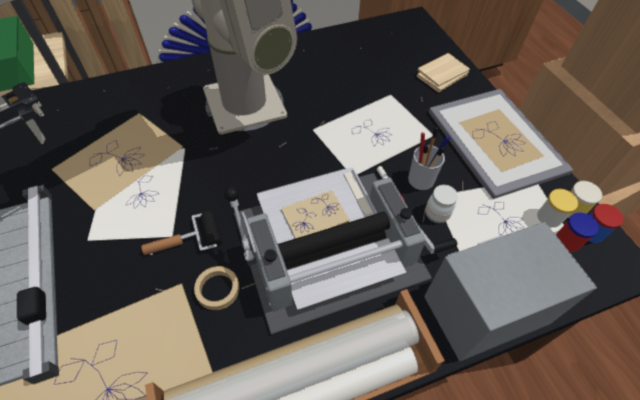

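```bash
cat > h.py <<'E'
from plant import robot
import numpy as np, cv2
def ray(cam,px):
    m=robot.camera_model(cam);K=m["camera_matrix"];T=m["pose"]
    d=T[:3,:3]@np.linalg.solve(K,[px[0],px[1],1.]); return T[:3,3],d
def at_z(cam,px,z):
    o,d=ray(cam,px); return o+d*(z-o[2])/d[2]
def at_d(cam,px,dep):
    o,d=ray(cam,px); return o+d*dep
def cloud(cam,dep):
    m=robot.camera_model(cam);K=m["camera_matrix"];T=m["pose"]
    v,u=np.mgrid[:400,:640]
    P=np.stack([(u-K[0,2])/K[0,0]*dep,(v-K[1,2])/K[1,1]*dep,dep],-1)
    return P@T[:3,:3].T+T[:3,3]
def tri(pa,pb):
    o1,d1=ray("top",pa);o2,d2=ray("scene",pb)
    A=np.stack([d1,-d2],1);s=np.linalg.lstsq(A,o2-o1,rcond=None)[0]
    a=o1+d1*s[0];b=o2+d2*s[1]; return (a+b)/2,np.linalg.norm(a-b)
def wcloud(dep,s):
    from scipy.spatial.transform import Rotation as R
    m=robot.camera_model("wrist");K=m["camera_matrix"]
    T=m["tool_from_camera"]; W=np.eye(4); W[:3,:3]=R.from_rotvec(s["orientation"]).as_matrix();W[:3,3]=s["tool_pos"]
    T=W@T
    v,u=np.mgrid[:400,:640]
    P=np.stack([(u-K[0,2])/K[0,0]*dep,(v-K[1,2])/K[1,1]*dep,dep],-1)
    return P@T[:3,:3].T+T[:3,3]
E
python3 - <<'E'
from h import *
D={};I={}
for c in ["top","scene"]:
    I[c],D[c]=robot.read_camera(c); np.savez(f"{c}0.npz",p=I[c],d=D[c])
np.set_printoptions(precision=4,suppress=True)
Z=dict(nip=.06,panel_front=.0645,panel_rear=.0645,lever_knob=.203,lever_pivot=.1,press=0,panel=.06,folder=.06)
pts={}
for q in Z:
    for c in ["top","scene"]:
        r=robot.tip_of(c,q)
        for k in r[:2]:
            v,u=k["at"]; print(q,c,round(k["conf"],2),(round(u),round(v)),at_z(c,(u,v),Z[q]))
        if r: pts[q,c]=r[0]["at"][::-1]
    if (q,"top") in pts and (q,"scene") in pts: print("  tri",tri(pts[q,"top"],pts[q,"scene"]))
r=robot.silhouettes("top","panel")
for k in r[:2]:
    m=k["pixels"]; P=cloud("top",D["top"])[m]; print("panel",k["conf"],k["rect"],np.median(P,0),m.sum())
    np.save("pm.npy",m)
    print(cv2.minAreaRect(P[:,:2].astype(np.float32)))
E
```

```text
nip top 0.88 (306, 183) [0.6094 0.0632 0.06  ]
nip top 0.47 (395, 223) [ 0.5046 -0.1637  0.06  ]
nip scene 0.82 (333, 240) [0.599  0.0633 0.06  ]
  tri (array([0.6061, 0.0615, 0.0729]), np.float64(0.003143991510445217))
panel_front top 0.82 (311, 198) [0.568  0.0508 0.0645]
panel_front top 0.71 (262, 228) [0.4902 0.173  0.0645]
panel_front scene 0.91 (324, 231) [0.5688 0.0498 0.0645]
  tri (array([0.5681, 0.0505, 0.0632]), np.float64(0.0007145600274936604))
panel_rear top 0.96 (313, 240) [0.4613 0.0442 0.0645]
panel_rear scene 0.57 (307, 201) [0.4721 0.0425 0.0645]
  tri (array([0.4627, 0.045 , 0.0505]), np.float64(0.0016086397270768445))
lever_knob top 0.52 (394, 224) [ 0.4849 -0.1346  0.203 ]
lever_knob top 0.46 (222, 239) [0.4499 0.2453 0.203 ]
lever_knob scene 0.92 (228, 194) [ 0.4871 -0.1437  0.203 ]
lever_knob scene 0.67 (357, 191) [0.5761 0.1219 0.203 ]
  tri (array([ 0.4846, -0.1396,  0.1978]), np.float64(0.008111130489955827))
lever_pivot top 0.65 (386, 201) [ 0.5539 -0.1368  0.1   ]
lever_pivot scene 0.61 (244, 242) [ 0.5545 -0.1394  0.1   ]
  tri (array([ 0.5539, -0.1382, 
[... 197 characters left out ...]
ri (array([ 0.6102,  0.0605, -0.0063]), np.float64(0.012111627057544004))
panel top 0.73 (314, 221) [0.5097 0.0424 0.06  ]
panel scene 0.9 (314, 215) [0.5158 0.0458 0.06  ]
  tri (array([0.5113, 0.0448, 0.0538]), np.float64(0.005150185717580885))
folder top 0.62 (263, 230) [0.4845 0.1716 0.06  ]
folder top 0.37 (192, 197) [0.5711 0.3571 0.06  ]
folder scene 0.74 (356, 191) [0.4827 0.1735 0.06  ]
folder scene 0.65 (214, 289) [ 0.6213 -0.2315  0.06  ]
  tri (array([0.4844, 0.1718, 0.0628]), np.float64(0.001150315783497217))
panel 0.92 [314.0, 220.8, 56.7, 42.8] [0.5135 0.047  0.0688] 2202
((0.4696415662765503, 0.046314410865306854), (0.19592183828353882, 0.1425657421350479), 0.905665934085846)
```

```bash
python3 - <<'E'
import cv2
a=cv2.imread("pics/top0.png")[125:275,215:450]; cv2.imwrite("pics/tc0.png",cv2.resize(a,None,fx=3.4,fy=3.4,interpolation=cv2.INTER_CUBIC))
a=cv2.imread("pics/scene0.png")[140:330,190:450]; cv2.imwrite("pics/sc0.png",cv2.resize(a,None,fx=3,fy=3,interpolation=cv2.INTER_CUBIC))
E
```

```text
(no output)
```

View pics/tc0.png

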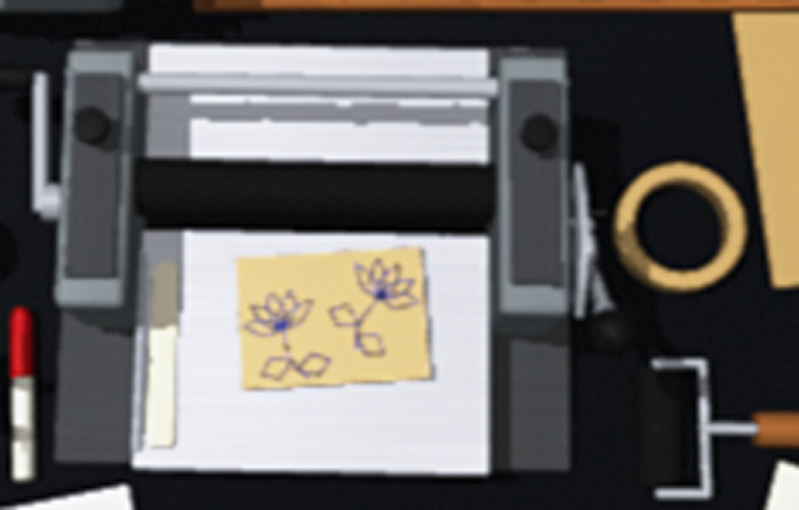

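View pics/sc0.png

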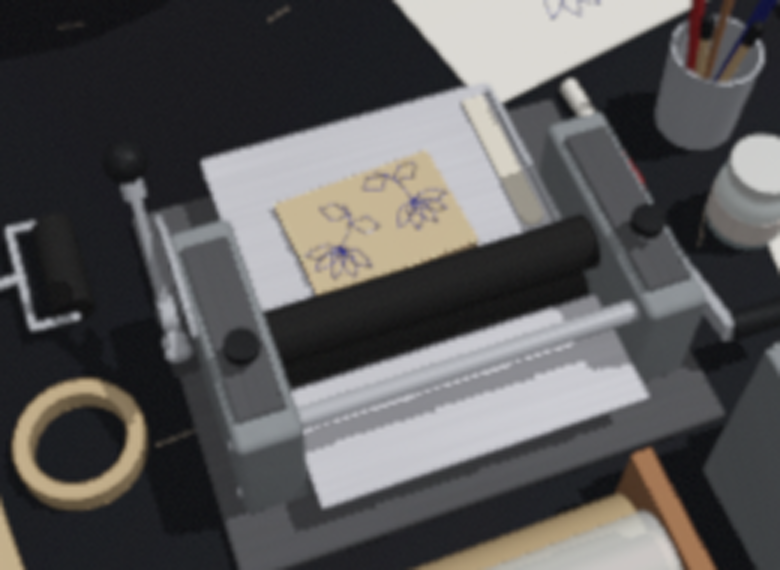

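```bash
python3 - <<'E'
from h import *
np.set_printoptions(precision=4,suppress=True)
for c in ["top","scene"]:
    f=np.load(c+"0.npz");P=cloud(c,f["d"]);I=f["p"].astype(int)
    ok=f["d"]>0
    # roller
    box=ok&(abs(P[...,0]-.62)<.12)&(P[...,1]>-.05)&(P[...,1]<.165)&(P[...,2]>.1)&(P[...,2]<.13)&(I.sum(-1)<120)
    Q=P[box]; print(c,"roller n",len(Q),Q.min(0),Q.max(0))
    # fit cylinder: axis line x=a+b*y, z=c, R=.022 
    from scipy.optimize import least_squares
    g=lambda p:np.hypot(Q[:,0]-p[0]-p[1]*(Q[:,1]-.06),Q[:,2]-p[2])-.022
    r=least_squares(g,[.6,0,.098],loss="soft_l1",f_scale=.002); print(" axis x at y=.06,slope,z",r.x,np.sqrt(np.mean(r.fun**2)))
    # housing tops
    h=ok&(abs(P[...,2]-.132)<.008)&(abs(P[...,0]-.6)<.16)&(P[...,1]>-.2)&(P[...,1]<.3)&(I.sum(-1)>120)
    n,l,st,ce=cv2.connectedComponentsWithStats(h.astype(np.uint8))
    for i in range(1,n):
        if st[i,4]>300: print(" housing",st[i],cv2.minAreaRect(P[l==i][:,:2].astype(np.float32)),np.median(P[l==i][:,2]))
    # panel: tan
    t=ok&(abs(P[...,2]-.069)<.02)&(I[...,0]-I[...,2]>45)&(abs(P[...,0]-.51)<.09)&(abs(P[...,1]-.05)<.1)
    hull=np.array([[u,v] for v,u in np.argwhere(t)],np.float32)
    px=cv2.boxPoints(cv2.minAreaRect(hull))
    W=np.array([at_z(c,(u,v),.069)[:2] for u,v in hull],np.float32); print(" panel",t.sum(),cv2.minAreaRect(W), np.median(P[t][:,2]))
    # white table
    w=ok&(abs(P[...,2]-.06)<.012)&(I.min(-1)>110)&(P[...,0]<.57)&(P[...,0]>.35)&(P[...,1]>-.1)&(P[...,1]<.22)
    W=np.array([at_z(c,(u,v),.06)[:2] for v,u in np.argwhere(w)],np.float32); print(" table",len(W),cv2.boxPoints(cv2.minAreaRect(W)))
    # front edge line
    e=[]
    for y in np.arange(-.05,.16,.01):
        s=W[abs(W[:,1]-y)<.005]
        if len(s): e.append((y,np.sort(s[:,0])[:2].mean()))
    e=np.array(e); print(" front edge",np.polyfit(e[:,0]-.06,e[:,1],1))
E
```

```text
top roller n 1361 [ 0.5841 -0.0498  0.1   ] [0.6248 0.1649 0.1247]
 axis x at y=.06,slope,z [0.6077 0.0125 0.0976] 0.001601218247632809
 housing [ 231  140   24   76 1368] ((0.6083697080612183, 0.21682211756706238), (0.05034945532679558, 0.18777726590633392), 89.26780700683594) 0.13446221485890725
 housing [ 361  142   21   76 1408] ((0.6048385500907898, -0.09652198851108551), (0.049842625856399536, 0.1885988712310791), 88.93932342529297) 0.13440121494092883
 panel 1853 ((0.5156636834144592, 0.046313926577568054), (0.09831710159778595, 0.1390215903520584), 3.7079427242279053) 0.06877216711827927Traceback (most recent call last):
  File "<stdin>", line 25, in <module>
  File "h.py", line 7, in at_z
    o,d=ray(cam,px); return o+d*(z-o[2])/d[2]
        ~~~^^^^^^^^
  File "h.py", line 4, in ray
    m=robot.camera_model(cam);K=m["camera_matrix"];T=m["pose"]
ValueError: time passes only in moves, steps and waits
```

```bash
python3 -m handwheel '0.1 0.1 0.1 0 0 -0.1; 0.2 0.25 0.1 0 0 -0.2; 0.3 0.4 0.1 0 0 -0.3; 0.35 0.55 0.1 0 0 -0.4; 0.4 0.7 0.1 0 0 -0.5'; python3 -m handwheel '0.05 0.15 0 0 0 0; 0.1 0.3 0 0 0 0; 0.15 0.45 0 0 0 0; 0.2 0.6 0 0 0 0; 0.23 0.7 0 0 0 0'
```

```text
t: 1.6
tool_pos: [0.3423, -0.3494, 0.2487]
orientation: [3.141, -0.024, 0.001]
force: [0.6, 0.4, 0.8]
opening: 0.093
t: 2.1
tool_pos: [0.4112, -0.1385, 0.249]
orientation: [-3.141, 0.016, -0.002]
force: [0.4, 0.1, 1.6]
opening: 0.093
```

```bash
python3 -m handwheel '0.01 0.15 0 0 0 0; 0.02 0.3 0 0 0 0; 0.03 0.45 0 0 0 0; 0.04 0.6 0 0 0 0; 0.04 0.6 0 0 0 0';  python3 -m handwheel '0 0 -0.12 0 0 0; 0 0 -0.25 0 0 0; 0 0 -0.4 0 0 0; 0 0 -0.5 0 0 0;0 0 -0.5 0 0 0'; python3 - <<'E'
from h import *
s=robot.read_state()
for c in ["wrist","top"]:
    p,d=robot.read_camera(c); cv2.imwrite(f"pics/{c}1.png",p[:,:,::-1]); np.savez(c+"1.npz",p=p,d=d)
print(s["tool_pos"],s["orientation"])
E
```

```text
t: 2.6
tool_pos: [0.4224, 0.0437, 0.2489]
orientation: [-3.14, 0.009, -0.001]
force: [0.5, -0.8, 0.9]
opening: 0.093
t: 3.1
tool_pos: [0.4188, 0.0383, 0.0941]
orientation: [3.141, -0.019, -0.014]
force: [-0.9, 0.7, 0.1]
opening: 0.0933
[0.41876068 0.03830666 0.09406623] [ 3.14144305 -0.01945228 -0.01355782]
```

View pics/wrist1.png

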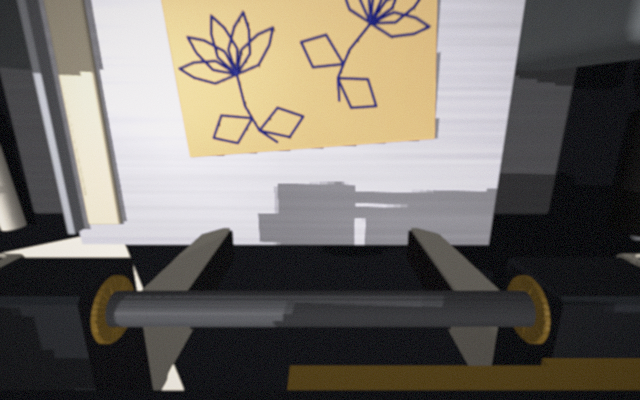

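```bash
python3 -m handwheel '0 0.01 0 0 0 0; 0 0.01 -0.03 0 0 0; 0 0.01 -0.06 0 0 0; 0 0.01 -0.1 0 0 0;0 0.01 -0.115 0 0 0'; python3 -m handwheel '0 0 0 0 0 0;0 0 0 0 0 0'; python3 - <<'E'
from h import *
s=robot.read_state()
for c in ["wrist"]:
    p,d=robot.read_camera(c); cv2.imwrite(f"pics/{c}2.png",p[:,:,::-1]); np.savez(c+"2.npz",p=p,d=d)
print(s["tool_pos"],s["orientation"],s["force"])
P=wcloud(d,s)
I=p.astype(int); t=(d>0)&(I[...,0]-I[...,2]>45)&(abs(P[...,2]-.069)<.012)&(P[...,0]<.6)
print(np.median(P[t],0)); Q=P[t]
e=[]
for y in np.arange(-.01,.105,.01):
    q=Q[abs(Q[:,1]-y)<.005]
    if len(q): e.append((y,q[:,0].min()))
e=np.array(e);print(np.polyfit(e[:,0]-.046,e[:,1],1), Q[:,1].min(),Q[:,1].max())
w=(d>0)&(I.min(-1)>150)&(abs(P[...,2]-.06)<.012); print("table z",np.median(P[w],0))
E
```

```text
t: 3.7
tool_pos: [0.4215, 0.0419, 0.0624]
orientation: [-3.142, 0.019, 0.003]
force: [-0.8, 0.2, -0.4]
opening: 0.0929
t: 3.9
tool_pos: [0.4224, 0.0419, 0.0639]
orientation: [-3.142, 0.019, 0.001]
force: [1.4, -0.1, 1.0]
opening: 0.0931
[0.42244727 0.0419042  0.06394168] [-3.14150381e+00  1.86575634e-02  9.71689059e-04] [ 1.42049968 -0.08400622  1.01687137]
[0.50499359 0.04596858 0.06766554]
[-0.06390837  0.46589018] -0.026737944687423486 0.12198011178406068
table z [0.48254818 0.10083909 0.05859399]
```

View pics/wrist2.png

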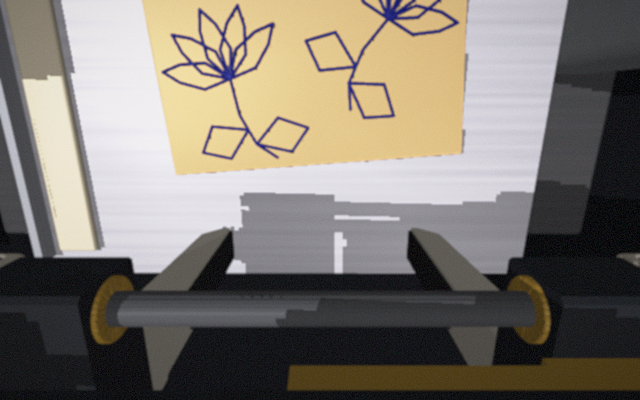

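```bash
python3 -m handwheel '0.03 0 0 0 0 0; 0.06 0 0 0 0 0; 0.08 0 0 0 0 0; 0.1 0 0 0 0 0; 0.12 0 0 0 0 0'; python3 -m handwheel '0.02 0 0 0 0 0; 0.04 0 0 0 0 0; 0.06 0 0 0 0 0; 0.08 0 0 0 0 0; 0.1 -0.003 0 0 0 0';python3 -m handwheel '0 0 0 0 0 0;0 0 0 0 0 0'; cat > look.py <<'E'
from h import *
import sys
n=sys.argv[1]
s=robot.read_state()
for c in ["wrist","top"]:
    p,d=robot.read_camera(c); cv2.imwrite(f"pics/{c}{n}.png",p[:,:,::-1]); np.savez(c+n+".npz",p=p,d=d)
    P=wcloud(d,s) if c=="wrist" else cloud(c,d)
    I=p.astype(int); t=(d>0)&(I[...,0]-I[...,2]>45)&(abs(P[...,2]-.069)<.012)&(P[...,0]<.6)&(P[...,0]>.4)&(abs(P[...,1]-.046)<.1)
    Q=P[t]; e=[]
    for y in np.arange(-.01,.105,.01):
        q=Q[abs(Q[:,1]-y)<.005]
        if len(q): e.append((y,q[:,0].min()))
    e=np.array(e);print(c,"rear slope,x",np.polyfit(e[:,0]-.046,e[:,1],1), Q.min(0),Q.max(0))
print(s["tool_pos"],s["orientation"],s["force"])
E
python3 look.py 3
```

```text
t: 4.45
tool_pos: [0.4591, 0.0419, 0.0641]
orientation: [-3.141, 0.019, 0.001]
force: [-0.5, 1.2, 0.1]
opening: 0.0928
t: 4.95
tool_pos: [0.4891, 0.041, 0.0641]
orientation: [-3.142, 0.019, 0.0]
force: [0.3, 0.2, -0.2]
opening: 0.093
t: 5.15
tool_pos: [0.4887, 0.0409, 0.0641]
orientation: [3.142, -0.019, -0.0]
force: [-0.8, 0.0, 0.6]
opening: 0.0928
wrist rear slope,x [-0.0056932   0.50003465] [ 0.49762098 -0.02942534  0.05711669] [0.59170137 0.11625327 0.07036276]Traceback (most recent call last):
  File "look.py", line 13, in <module>
    e=np.array(e);print(c,"rear slope,x",np.polyfit(e[:,0]-.046,e[:,1],1), Q.min(0),Q.max(0))
                                                    ~^^^^^
IndexError: too many indices for array: array is 1-dimensional, but 2 were indexed
```

View pics/wrist3.png

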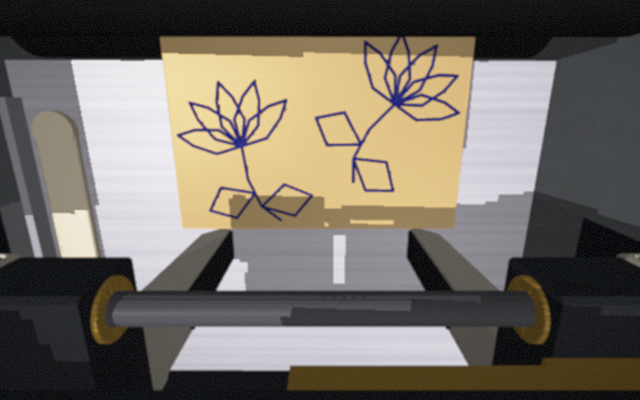

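```bash
python3 -m handwheel '0.015 0 0 0 0 0; 0.03 0 0 0 0 0; 0.045 0 0 0 0 0; 0.06 0 0 0 0 0; 0.07 0 0 0 0 0';python3 -m handwheel '0.005 0 0 0 0 0;0.008 0 0 0 0 0;0.008 0 0 0 0 0'; python3 look.py 4
```

```text
t: 5.75
tool_pos: [0.5101, 0.041, 0.0642]
orientation: [-3.142, 0.019, -0.0]
force: [-0.5, 0.1, 0.7]
opening: 0.0929
t: 6.05
tool_pos: [0.5121, 0.041, 0.0641]
orientation: [-3.142, 0.019, -0.0]
force: [0.6, 0.6, 0.2]
opening: 0.0929
wrist rear slope,x [0.00832254 0.52288601] [ 0.52150874 -0.02868374  0.05922361] [0.58689662 0.11518884 0.07038161]Traceback (most recent call last):
  File "look.py", line 13, in <module>
    e=np.array(e);print(c,"rear slope,x",np.polyfit(e[:,0]-.046,e[:,1],1), Q.min(0),Q.max(0))
                                                    ~^^^^^
IndexError: too many indices for array: array is 1-dimensional, but 2 were indexed
```

View pics/wrist4.png

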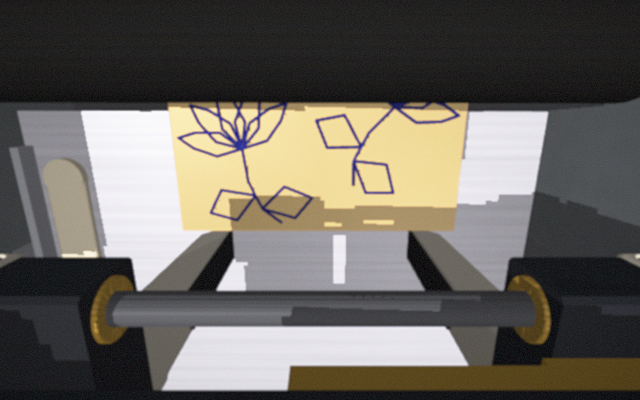

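```bash
python3 -m handwheel '-0.03 0 0 0 0 0; -0.1 0 0 0 0 0; -0.17 0 0.02 0 0 0; -0.22 0 0.15 0 0 0; -0.26 0 0.3 0 0 0'; python3 -m handwheel '0 0 0.15 0 0 0; 0 0 0.3 0 0 0; 0 0 0.4 0 0 0; 0 -0.15 0.4 0 0 0; 0 -0.3 0.4 0 0 0' 1 20;  python3 -m handwheel '0 -0.15 0 0 0 0; 0 -0.3 0 0 0 0;0 -0.3 0 0 0 0;0 -0.3 0 0 0 0'; python3 - <<'E'
from h import *
np.set_printoptions(precision=4,suppress=True)
s=robot.read_state(); print(s["tool_pos"],s["orientation"],s["opening"])
cl={}
for c in ["wrist","top","scene"]:
    p,d=robot.read_camera(c); cv2.imwrite(f"pics/{c}5.png",p[:,:,::-1]); np.savez(c+"5.npz",p=p,d=d)
m={c:robot.camera_model(c) for c in ["top","scene"]}
P=wcloud(d*0+np.load("wrist5.npz")["d"],s)
r=robot.silhouettes("wrist","lever_knob")
for k in r[:2]:
    Q=P[k["pixels"]]; print("knob w",k["conf"],k["rect"],np.median(Q,0),Q.min(0),Q.max(0))
    Q=Q[(Q[:,2]>.18)&(Q[:,2]<.24)]; print(len(Q),Q.mean(0) if len(Q) else 0,Q.min(0) if len(Q) else 0,Q.max(0) if len(Q) else 0)
robot.camera_model=lambda n:m[n]
for c in ["top","scene"]:
    for q,z in [("panel_rear",.0645),("lever_knob",.203)]:
        for k in robot.tip_of(c,q)[:1]:
            v,u=k["at"]; print(q,c,round(k["conf"],2),(round(u),round(v)),at_z(c,(u,v),z))
E
```

```text
t: 6.65
tool_pos: [0.4305, 0.0411, 0.1528]
orientation: [-3.141, 0.019, 0.008]
force: [0.9, 0.1, 1.4]
opening: 0.0929
t: 7.15
tool_pos: [0.4342, -0.0491, 0.2758]
orientation: [3.141, -0.012, 0.005]
force: [0.7, -0.7, -1.5]
opening: 0.0578
t: 7.55
tool_pos: [0.4333, -0.1395, 0.2738]
orientation: [-3.141, 0.023, 0.001]
force: [0.1, 0.3, 0.6]
opening: 0.0255
[ 0.4333 -0.1395  0.2738] [-3.1409  0.0231  0.0009] 0.025502276538898805
knob w 0.96 [315.8, 81.9, 50.0, 141.4] [ 0.5008 -0.1379  0.2076] [ 0.4468 -0.163  -0.0033] [ 0.5997 -0.1058  0.4381]
1843 [ 0.4929 -0.1373  0.2101] [ 0.4753 -0.1525  0.1803] [ 0.5126 -0.1215  0.2188]
panel_rear top 0.6 (315, 216) [0.523  0.0394 0.0645]
lever_knob top 0.57 (392, 224) [ 0.4846 -0.1306  0.203 ]
panel_rear scene 0.93 (314, 218) [0.5269 0.0406 0.0645]
lever_knob scene 0.97 (229, 193) [ 0.4869 -0.1419  0.203 ]
```

View pics/wrist5.png

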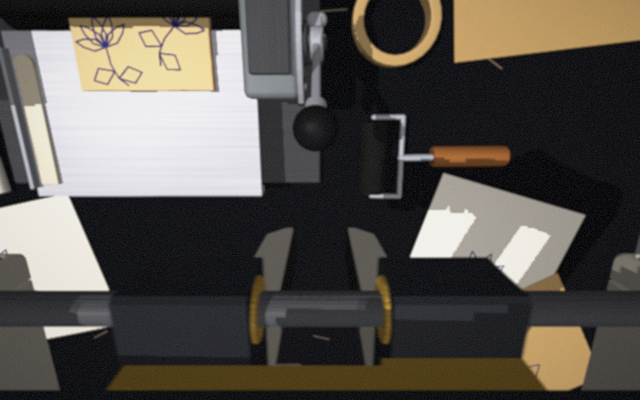

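View pics/scene5.png

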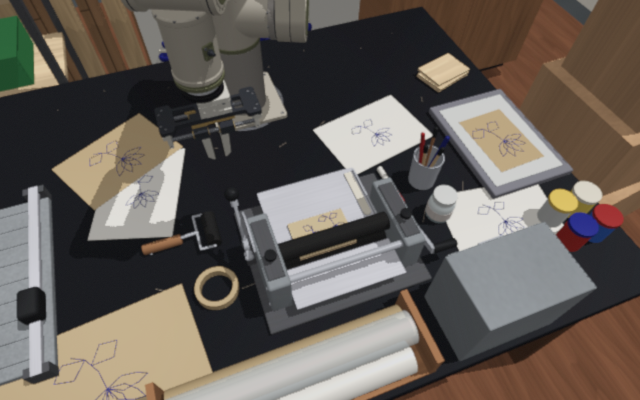

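```bash
python3 - <<'E'
from h import *
np.set_printoptions(precision=4,suppress=True)
m={c:robot.camera_model(c) for c in ["top","scene","wrist"]}
s=robot.read_state(); robot.camera_model=lambda n:m[n]
for c in ["wrist","top","scene"]:
    f=np.load(c+"5.npz");d=f["d"];I=f["p"].astype(int)
    P=wcloud(d,s) if c=="wrist" else cloud(c,d)
    t=(d>0)&(I[...,0]-I[...,2]>35)&(abs(P[...,2]-.066)<.02)&(P[...,0]<.66)&(P[...,0]>.45)&(P[...,1]>-.05)&(P[...,1]<.14)
    Q=P[t]; print(c,len(Q),np.median(Q[:,2]))
    for y in np.arange(-.02,.105,.02):
        q=Q[abs(Q[:,1]-y)<.008]
        if len(q): print("  y%.2f"%y, np.percentile(q[:,0],[0,2,98,100]))
a=cv2.imread("pics/scene5.png")[190:280,260:400]; cv2.imwrite("pics/sc5.png",cv2.resize(a,None,fx=5,fy=5,interpolation=cv2.INTER_CUBIC))
E
```

```text
wrist 8756 0.06792198998977853
  y-0.02 [0.5226 0.5234 0.5902 0.5919]
  y0.00 [0.5228 0.5235 0.5859 0.5919]
  y0.02 [0.523  0.5238 0.5907 0.5924]
  y0.04 [0.5232 0.524  0.5911 0.5922]
  y0.06 [0.5234 0.5242 0.5913 0.5925]
  y0.08 [0.5235 0.5244 0.5906 0.5929]
  y0.10 [0.5237 0.5247 0.5918 0.5931]
top 1314 0.06866478554525768
  y-0.02 [0.5209 0.5213 0.5887 0.5893]
  y0.00 [0.5212 0.5216 0.581  0.582 ]
  y0.02 [0.5214 0.5216 0.5883 0.5889]
  y0.04 [0.5211 0.5215 0.5883 0.5888]
  y0.06 [0.5222 0.5234 0.5886 0.5917]
  y0.08 [0.5231 0.5234 0.585  0.5863]
  y0.10 [0.5231 0.5237 0.5908 0.5911]
scene 824 0.06866372802256082
  y-0.02 [0.5244 0.5252 0.6209 0.6219]
  y0.00 [0.5232 0.5243 0.6217 0.6226]
  y0.02 [0.524  0.5257 0.6219 0.6221]
  y0.04 [0.5253 0.5255 0.623  0.6235]
  y0.06 [0.5235 0.5249 0.6212 0.6213]
  y0.08 [0.523  0.5253 0.6234 0.6242]
  y0.10 [0.5247 0.5267 0.6225 0.6241]
```

View pics/sc5.png

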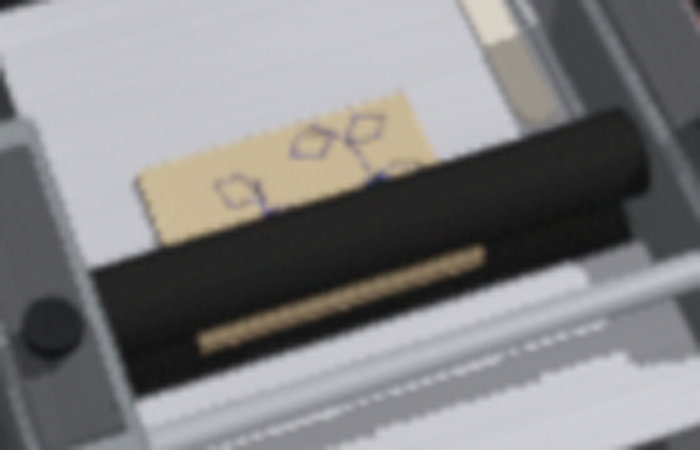

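```bash
python3 -m handwheel '0 0 -0.1 0 0 0; 0 0 -0.2 0 0 0; 0 0.005 -0.26 0 0 0; 0 0.005 -0.26 0 0 0'; python3 -m handwheel '0.03 0 0 0 0 0; 0.06 0 0 0 0 0;0.08 0 0 0 0 0; 0.1 0 0 0 0 0'; python3 - <<'E'
from h import *
for c in ["wrist"]:
    p,d=robot.read_camera(c); cv2.imwrite(f"pics/{c}6.png",p[:,:,::-1])
E
```

```text
t: 8.35
tool_pos: [0.4323, -0.1362, 0.1931]
orientation: [-3.139, 0.017, 0.008]
force: [-0.3, 0.3, -0.2]
opening: 0.0003
t: 8.75
tool_pos: [0.4652, -0.1377, 0.1971]
orientation: [3.141, -0.018, 0.002]
force: [-3.9, 0.3, 2.7]
opening: 0.0005
```

View pics/wrist6.png

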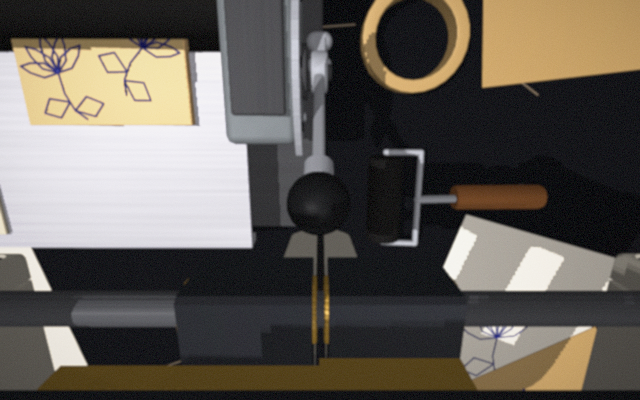

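```bash
python3 -m handwheel '0.04 0 0 0 0 0; 0.08 0 0 0 0 0;0.12 0 0 0 0 0; 0.16 0 0 0 0 0; 0.2 0 0 0 0 0'; python3 -m handwheel '0.04 0 0 0 0 0; 0.08 0 0 0 0 0;0.12 0 0 0 0 0; 0.16 0 0 0 0 0;0.2 0 0 0 0 0'
```

```text
t: 9.3
tool_pos: [0.5248, -0.1376, 0.1964]
orientation: [3.141, -0.019, 0.0]
force: [-0.1, 0.5, -0.3]
opening: 0.0006
t: 9.8
tool_pos: [0.5843, -0.1375, 0.1957]
orientation: [-3.141, 0.019, 0.002]
force: [-0.5, -0.4, -0.0]
opening: 0.0002
```

```bash
python3 -m handwheel '0.02 0 0 0 0 0; 0.04 0 0 0 0 0;0.05 0 0 0 0 0;0.05 0 0 0 0 0'; python3 - <<'E'
from h import *
for c in ["wrist","scene"]:
    p,d=robot.read_camera(c); cv2.imwrite(f"pics/{c}7.png",p[:,:,::-1])
E
```

```text
t: 10.2
tool_pos: [0.5992, -0.1375, 0.1962]
orientation: [3.142, -0.019, 0.0]
force: [0.3, 0.2, 1.2]
opening: 0.0005
```

View pics/wrist7.png

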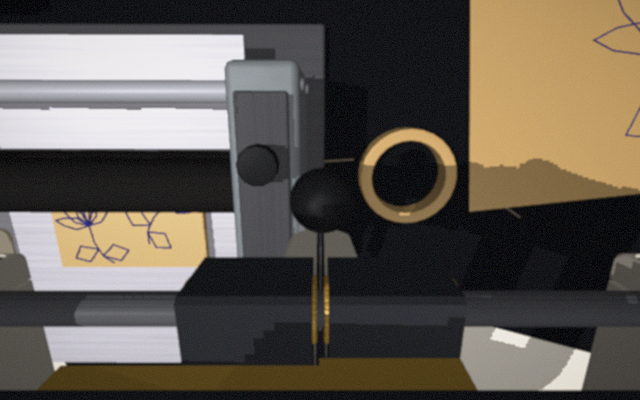

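View pics/scene7.png

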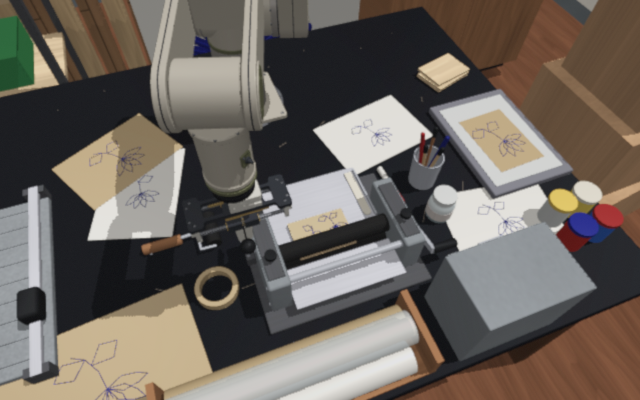

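```bash
python3 -m handwheel '-0.06 0 0 0 0 0; -0.15 0 0 0 0 0;-0.25 0 0.05 0 0 0;-0.35 0 0.15 0 0 0;-0.45 0 0.25 0 0 0'; python3 -m handwheel '0 0 0.1 0 0 0; 0 0 0.1 0 0 0;0 0 0.1 0 0 0'; python3 - <<'E'
from h import *
np.set_printoptions(precision=4,suppress=True)
s=robot.read_state(); print(s["tool_pos"],s["force"])
m={c:robot.camera_model(c) for c in ["top","scene","wrist"]}; robot.camera_model=lambda n:m[n]
for c in ["wrist","top","scene"]:
    p,d=robot.read_camera(c); cv2.imwrite(f"pics/{c}8.png",p[:,:,::-1])
    I=p.astype(int)
    P=wcloud(d,s) if c=="wrist" else cloud(c,d)
    t=(d>0)&(I[...,0]-I[...,2]>35)&(abs(P[...,2]-.066)<.02)&(P[...,0]<.66)&(P[...,0]>.45)&(P[...,1]>-.05)&(P[...,1]<.14)
    Q=P[t]; print(c,len(Q),np.median(Q[:,2]))
    for y in np.arange(-.02,.105,.04):
        q=Q[abs(Q[:,1]-y)<.008]
        if len(q): print("  y%.2f"%y, np.percentile(q[:,0],[0,2,98,100]))
    b=(d>0)&(P[...,2]>.18)&(P[...,2]<.25)&(abs(P[...,1]+.138)<.03)&(P[...,0]>.52)&(P[...,0]<.7)&(I.sum(-1)<150)
    if b.sum(): print(" knob",b.sum(),P[b].min(0),P[b].max(0))
    b=(d>0)&(abs(P[...,0]-.607)<.03)&(abs(P[...,1]-.06)<.08)&(P[...,2]>.08); print(" roller top z",np.percentile(P[b][:,2],98))
    for q,z in [("lever_knob",.203)]:
        for k in robot.tip_of(c,q)[:2]:
            v,u=k["at"]; print(q,c,round(k["conf"],2),(round(u),round(v)),at_z(c,(u,v),z) if c!="wrist" else P[int(v),int(u)])
a=cv2.imread("pics/scene8.png")[150:310,190:430]; cv2.imwrite("pics/sc8.png",cv2.resize(a,None,fx=3.3,fy=3.3,interpolation=cv2.INTER_CUBIC))
E
```

```text
t: 10.8
tool_pos: [0.4621, -0.1372, 0.2713]
orientation: [-3.141, 0.019, 0.002]
force: [1.0, -0.4, 1.1]
opening: 0.0007
t: 11.1
tool_pos: [0.4643, -0.1377, 0.302]
orientation: [3.141, -0.019, 0.004]
force: [-0.9, -0.2, 0.0]
opening: 0.0006
[ 0.4643 -0.1377  0.302 ] [-0.8673 -0.2348  0.0141]
wrist 6728 0.06792914999135888
  y-0.02 [0.5213 0.523  0.586  0.588 ]
  y0.02 [0.5233 0.5246 0.5876 0.5889]
  y0.06 [0.5223 0.5239 0.588  0.5893]
  y0.10 [0.5244 0.5256 0.5887 0.5899]
 roller top z 0.11160841998999227
lever_knob wrist 0.71 (419, 174) [ 0.4432 -0.2721  0.02  ]
top 1300 0.06896460386542103
  y-0.02 [0.5208 0.5211 0.5835 0.5863]
  y0.02 [0.5212 0.5215 0.5889 0.5892]
  y0.06 [0.5232 0.5234 0.5884 0.5891]
  y0.10 [0.523  0.5232 0.5883 0.5886]
 knob 160 [ 0.6111 -0.1507  0.2005] [ 0.6407 -0.1215  0.224 ]
 roller top z 0.11442537158133465
lever_knob top 0.84 (392, 164) [ 0.622  -0.1337  0.203 ]
scene 783 0.06909768726674204
  y-0.02 [0.5225 0.5239 0.57   0.6226]
  y0.02 [0.5235 0.5248 0.5687 0.6219]
  y0.06 [0.524  0.5254 0.571  0.5713]
  y0.10 [0.5257 0.5264 0.5705 0.5717]
 knob 181 [ 0.6181 -0.1544  0.1987] [ 0.6434 -0.1252  0.2219]
 roller top z 0.11345849140268913
lever_knob scene 0.45 (246, 247) [ 0.6277 -0.1422  0.203 ]
```

View pics/sc8.png

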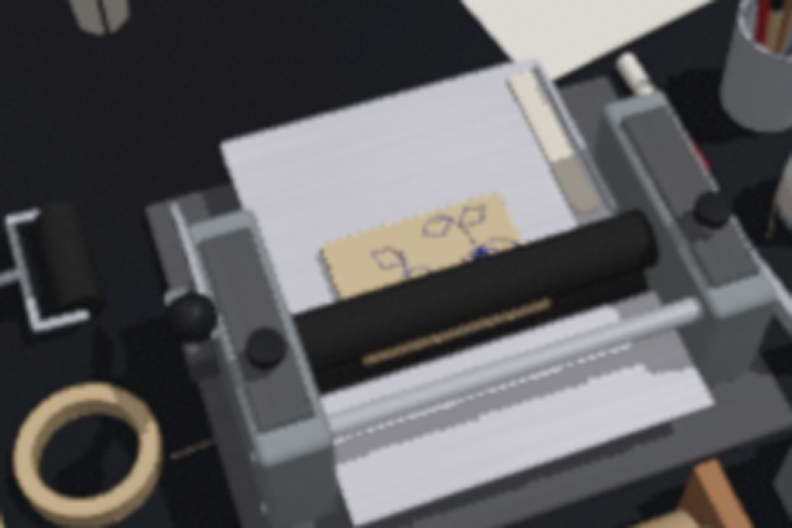

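View pics/wrist8.png

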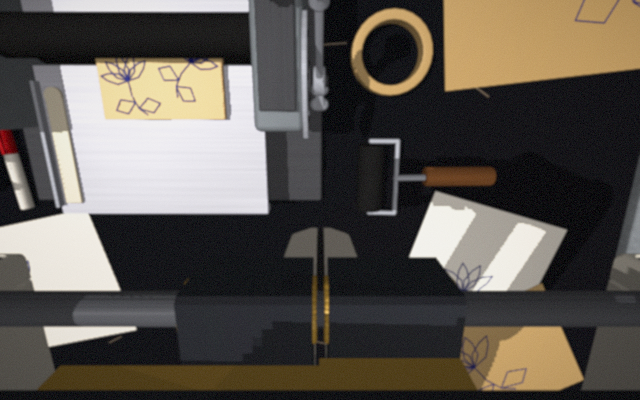

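```bash
python3 -c "
from plant import robot
print(robot.close_job())"
```

```text
the job is handed in; nothing more can be done
None
```

I slid the panel under the raised roller with the open fingertips on its rear edge. Then I pushed the lever knob away from me with the shut fingers, past the first notch to the second stop, backed off and handed the job in at about 11 s.

What the last checks showed:
- **Panel position:** its front edge was about 15–16 mm past the roller line, against the allowed 4–24 mm. It was square to within about 0.01–0.02 rad, flat, and did not visibly move when clamped.
- **Lever:** the top and scene cameras put the knob at x ≈ 0.625 m, where the second stop should be.
- **Clamping:** the top roller had dropped about 7 mm, close to the 8 mm expected. I had no direct reading of its force on the panel.
- **Other things:** the folder, tape, brayer and marker looked unmoved in the pictures; I did not measure their positions.
- **Arm:** it stood clear of everything, with no contact force.

**Disagreements:**
- The final knob lookup in the wrist picture landed on the brayer, because the knob was out of view. I discarded it.
- The cameras disagreed by about 2–3 mm on the panel's rear edge, well inside the tolerance.

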